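Pry open the terminal cover of the watch tester and plug in its probe

TASK

The watch tester needs its test probe plugged in. Take the orange-handled probe from its wooden stand, pry up the tester's snapped-down blue cover by levering the probe's flat steel tip under the tab in the notch at its front edge, and with the probe swing the cover right back until it stays open; never touch the cover with the gripper. Then feel along the groove that was under the cover for the terminal opening, push the probe firmly home in it and leave it standing there on its own, with the other things on the bench left where they are.

Things in the scene. Friction and masses are not known exactly. Their poses are not given: they have to be found in the camera images.
- probe: Loose test probe, 143 mm, about 90 g, upright in its stand. Origin: end of its steel tip; z runs from tip to handle. Blade 6 (x) by 10 mm (y) up to z = 75 mm (its first 6 mm is slimmer, 4 by 7 mm); black collar 28 by 32 mm to z = 81; orange handle 20 (x) by 26 mm (y) to z = 143. Grasp well from above across the 26 mm, pads 105 mm from the tip; levering may turn it a little in the fingers.
- stand: Fixed wooden stand, 60 x 60 mm and 85 mm high, origin at the centre of its underside. The probe's blade stands upright in the loose hole (8 x 12 mm) through its middle, its collar resting on the top, so its tip is 10 mm above the bench; it lifts straight out after 75 mm.
- tester: Fixed white housing, 130 (x) x 200 (y) x 55 mm high; origin: centre of its underside; z up, -x its front (to the robot). On its top: a grey hood 24 mm high at y = 25 to 95, x = -42 to 58 mm; the blue cover at y = -65 to 5, x = -65 to 15 mm, over the groove and its terminal opening.
- groove (a point): Middle of the groove's floor, at tester (-30, -30, 50) mm; axes as the tester. Groove along y: 56 mm long, 12 mm wide, 5 mm deep, floor of brass. In the floor, on its middle line, is the opening: 8.5 (x) by 13 mm (y), like the probe's blade at equal yaw. Its middle lies anywhere within 18 mm of this point along y; it differs each time and is not reported: find it by touch or sight.
- cover (a joint): Hinge of the blue cover, rad: 0 shut, 1.95 fully back. A plate 80 (x) x 70 (y) x 5 mm, hinged at its far edge on a line parallel to the tester's y at tester x = 15, z = 58.5 mm. A hidden snap holds it: lifting it at the tab takes about 4 N over the first 0.1 rad; then a stiff hinge (0.05 N m) keeps it where it is left.
- tab (a point): Middle of the lower front edge of the cover's tab; moves with the cover, 95 mm from the hinge line. The tab is 24 mm wide (y), 5 mm thick, and overhangs the tester's front face by 15 mm; its underside is 56 mm above the bench when shut. Below it the notch is open to the bench, between two grey cheeks 32 mm apart that project 13 mm from the front face.
- contact (a joint): Sliding contact in the opening, m: 0 untouched, 0.008 fully pushed in. The opening is a straight well; the contact's top is 22 mm below the groove's floor (28 mm above the bench) and goes down 8 mm to a hard stop. It resists with 6 N friction and stays where pushed; the probe's weight does not move it. A leaning probe can jam. Fully home: tip 20 mm above bench.
- pot: Fixed white pot with brushes and tools in it, 66 mm wide, about 125 mm high overall, origin at the centre of its underside. May stand on either side of the tester, the stand on the other. Leave alone.
- watch: Loose steel and gold wristwatch lying flat, 156 mm long along its x, 40 mm wide, 10 mm high, origin at the centre of its underside. Leave alone.
- screwdriver: Loose screwdriver lying on the bench along its x, 140 mm long. Leave alone.
- loupe: Loose white eye loupe, 48 mm wide, 45 mm high, origin at the centre of its underside, beyond the tester. Leave alone.
- jar: Loose amber jar, 56 mm wide, 70 mm high, origin at the centre of its underside, beyond the tester. Leave alone.
- blower: Loose black rubber dust blower, 60 mm wide, 85 mm high, origin at the centre of its underside, beyond the tester. Leave alone.
Not all that is in view belongs to the job. Of the things like the probe, leave any that is white; of the rest the smaller one is meant.

How it is judged:
By the outcome, as a careful person would: the job done as asked, in the order asked, and still so for the second after the job is handed in, with the robot touching nothing.
It also fails if it takes over 69 s, if anything falls off the work surface, if the arm or the gripper's body presses on something with over 40 N, if the wrist force passes 120 N, or if a joint passes its speed limit or range.

ROBOT

A 6-joint arm with a two-finger parallel gripper is mounted at the origin on the work surface. World frame = base frame: x ahead of the robot, y to its left, z up, the work surface at z = 0. Lengths are in m, angles in rad, forces in N, time in s.
With the tool pointing down it reaches from about 0.25 to 0.85 m from the base axis. Payload 12.5 kg.
Tool frame: the origin (TCP) lies at the very end of the fingers, on their centre line; the grasp point (between the pads) lies 19 mm behind it (r.grasp_offset is the distance from the TCP to the grasp point, in m); z points along the fingers, y is the line along which they close (so a half turn about z gives the same grasp; the last joint's range is limited). The gripper opens to 93 mm and grips with 3 to 60 N. Pads are 15 mm wide; open, the fingers measure 128 mm over their backs; the gripper's body (75 mm by 188 mm) begins 65 mm behind the grasp point.
Start: joints at [1.12, 0.351, 1.652, -0, 1.139, -0.085], TCP at [0.197, 0.514, 0.219] pointing down, gripper open.
Joint ranges: [-2.75, 2.75], [-0.79, 2.1], [0.01, 2.65], [-1.57, 4.71], [0.07, 3.14], [-2.87, 2.87]. Speed limits (rad/s): [2.22, 2.22, 2.79, 3.14, 3.14, 3.14].

INTERFACE

Orientations are given as a rotation vector (axis times angle).
In Python, from plant import telemetry, grab_frame, order, r gives the robot as it stands.
- The arm moves only by the shell command python3 -m pendant 'ROWS' [FORCE]. ROWS is JSON, a list that holds one entry, the list of rows, each a list of 7 numbers: the shift along the world's x, y, z each as a share of 0.15 m, from -1 to 1, then the turn, a rotation vector about the world's x, y, z each as a share of pi rad, from -1 to 1, then the closure, from -1 (fully open) to 1 (shut). A call has 1 to 5 rows; each row is the pose to reach, as a shift and turn from the pose commanded when the call began, turning the shorter way round; what a row does not reach only later rows make up. A row lasts 1/12 s, in which the tool goes at most 41.7 mm and 7.16 degrees, less where a joint would pass 70% of its speed; a pose out of reach is approached as far as the arm can. A call with a number of a shift or a turn outside -1 to 1 is refused whole. A call with a gripper value outside its range is refused whole. The fingers move at their own pace and stop on an object; FORCE is the grip in N (left out, the last holds). Time passes only in rows, so rows that repeat a pose let the fingers close. It gives the time, the measured TCP pose, the force, the opening and the grip force at its end, in the units of the state.
- telemetry.get_obs(): the state, without advancing time (a new reading comes with each control period).
- grab_frame(name): name is "scene" or "top"; returns a dict with "frame" (400x640x3 uint8, red, green, blue), "intrinsics" (3x3 intrinsics, pixels), "rvec" (rotation vector, rad) and "tvec" (3), from world to camera coordinates, as OpenCV has them. Camera axes: x right, y down, z forward; pixel columns grow to the right and rows downward; lengths in m; the calibration is good to about 2 mm. A picture is of the moment at which its call begins. There is no depth.
- order.finish_job(): hands the job in; it is judged then, once.
The state is a dict: "clock": time; "joint_positions": joint angles; "qvel": joint speeds; "joint_torque": joint torques, N m; "eef_pos": TCP position; "ee_rot": TCP orientation; "wrist_force": force on the tool from outside, world axes, zero at the start; "torque": the same for the moment, N m; "gripper_width": opening from 0.0 (shut) to 1.0 (fully open); "grip_force": force on a finger pad.
Only numpy, scipy, OpenCV 4.12 (cv2) and the standard library are available. Lean on these libraries where they do the work, as an engineer would, in place of code of your own. Each camera call takes 0.05 s, during which the arm holds its last target. There are 200 camera calls.

## Working session

There is one attempt and no reset: what is moved stays moved. The work goes in short steps, Python scripts to look and compute and a shell command to move; the robot and the scene stay as the last step left them, time stands still between calls to the robot, and variables do not carry over. Pictures are saved under pics/ and viewed, at most 10 in all, crops included, and the job is handed in when it is done.

```bash
ls; mkdir -p pics
python3 - <<'E'
from plant import telemetry, grab_frame
import cv2,numpy as np
o=telemetry.get_obs();print(o)
for n in("scene","top"):
    f=grab_frame(n);cv2.imwrite(f"pics/{n}0.png",f["frame"][...,::-1])
    np.savez(f"{n}0.npz",**f)
    R=cv2.Rodrigues(np.array(f["rvec"]))[0];print(n,f["intrinsics"],f["rvec"],-R.T@np.array(f["tvec"]).ravel())
E
```

```text
pics
{'clock': 0.0, 'joint_positions': array([ 1.12039036e+00,  3.51237781e-01,  1.65239882e+00,  1.24265031e-05,
        1.13913687e+00, -8.46073197e-02]), 'qvel': array([ 1.82393163e-05,  1.07019754e-03, -1.22276527e-03,  8.76636806e-04,
       -1.53236167e-03,  2.50270300e-05]), 'joint_torque': array([-1.75032255e-03, -4.97323215e+01, -2.85248208e+01,  6.98404829e-02,
        2.58143619e-02, -5.81191193e-05]), 'eef_pos': array([0.19655951, 0.51331015, 0.2181102 ]), 'ee_rot': array([-5.71346154e-01, -3.08887283e+00,  1.78398880e-03]), 'wrist_force': array([ 0.29473118,  0.48173725, -0.21425626]), 'torque': array([ 0.0356452 ,  0.02919187, -0.03961962]), 'grip_force': 0.0, 'gripper_width': 0.9989786509586017}
scene [[439.37181844   0.         321.18294243]
 [  0.         439.37181844 202.75181571]
 [  0.           0.           1.        ]] [ 1.31884511  2.36720629 -0.80724096] [1.12104517 0.3252386  0.86860216]
top [[424.90677768   0.         312.9471608 ]
 [  0.         424.90677768 194.8313129 ]
 [  0.           0.           1.        ]] [ 2.16440862 -2.21572342  0.10494291] [0.50564957 0.02138343 1.02413972]
```

View pics/scene0.png

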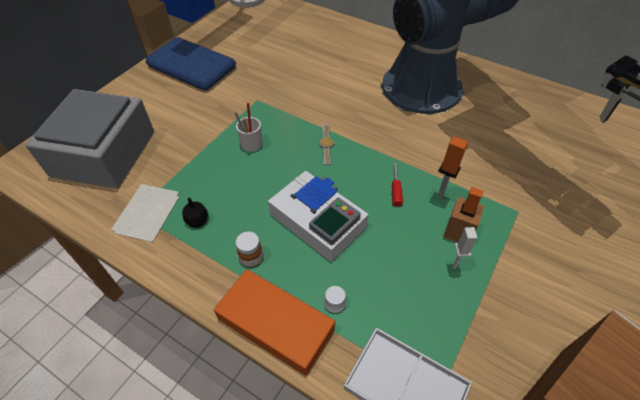

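View pics/top0.png

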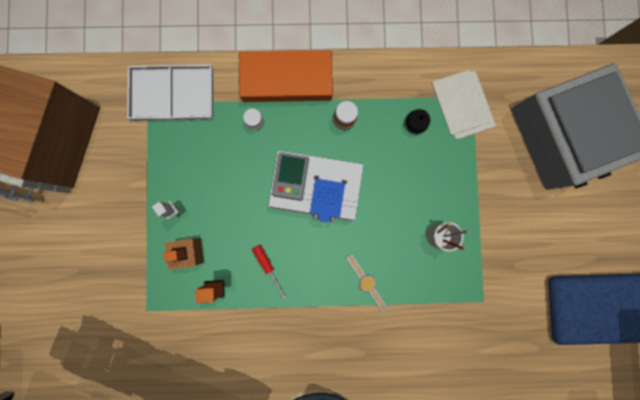

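The scene view shows the tester at about (318,215) with its blue cover at (315,193). There are three probe-like things:
- An orange one standing free at scene (453,160) / top (209,292).
- An orange one in the wooden stand at scene (472,205) / top (178,254).
- A white one at scene (466,245) / top (166,210).

The one in the wooden stand looks like the smaller orange one, so it fits the description. I'll confirm it in an enlarged crop.

```bash
cat > h.py <<'E'
import cv2,numpy as np
from scipy.spatial.transform import Rotation as Ro
def cam(f):
    R=cv2.Rodrigues(np.array(f["rvec"]))[0];t=np.array(f["tvec"]).ravel();return np.array(f["intrinsics"]),R,t
def ray(f,uv,z):
    K,R,t=cam(f);c=-R.T@t;d=R.T@np.linalg.inv(K)@np.array([uv[0],uv[1],1.]);return c+d*(z-c[2])/d[2]
def proj(f,p):
    K,R,t=cam(f);q=K@(R@np.array(p)+t);return q[:2]/q[2]
def blobs(img,lo,hi,amin=15,box=None):
    h=cv2.cvtColor(img,cv2.COLOR_RGB2HSV);m=cv2.inRange(h,np.array(lo),np.array(hi))
    if box: 
        k=np.zeros_like(m);u0,u1,v0,v1=box;k[v0:v1,u0:u1]=1;m*=k
    cs,_=cv2.findContours(m,cv2.RETR_EXTERNAL,cv2.CHAIN_APPROX_NONE)
    return [c for c in sorted(cs,key=cv2.contourArea,reverse=True) if cv2.contourArea(c)>=amin]
E
python3 - <<'E'
from h import *
s=dict(np.load("scene0.npz"));t=dict(np.load("top0.npz"))
a=cv2.resize(s["frame"][125:285,425:505],None,fx=3.7,fy=3.7,interpolation=cv2.INTER_CUBIC)
b=cv2.resize(t["frame"][195:310,145:240],None,fx=2.5,fy=2.5,interpolation=cv2.INTER_CUBIC)
c=cv2.resize(t["frame"][140:235,260:375],None,fx=3,fy=3,interpolation=cv2.INTER_CUBIC)
o=np.zeros((592,800,3),np.uint8);o[:a.shape[0],:a.shape[1]]=a;o[:b.shape[0],310:310+b.shape[1]]=b;o[300:300+c.shape[0],310:310+c.shape[1]]=c
cv2.imwrite("pics/crop1.png",o[...,::-1])
im=t["frame"]
for nm,lo,hi,box,z in[("orange",(3,150,60),(14,255,255),(150,235,230,310),.15),("white",(0,0,150),(180,60,255),(255,375,140,230),.055),("blue",(105,120,60),(125,255,255),(290,360,165,230),.061)]:
    for c in blobs(im,lo,hi,15,box)[:4]:
        r=cv2.minAreaRect(c);bp=cv2.boxPoints(r);print(nm,cv2.contourArea(c),np.round(bp,1).tolist(),[np.round(ray(t,p,z)[:2],4).tolist() for p in bp])
E
```

```text
orange 648.0 [[162.1999969482422, 243.6999969482422], [193.1999969482422, 239.3000030517578], [196.6999969482422, 263.6000061035156], [165.6999969482422, 268.0]] [[0.481, 0.3137], [0.4885, 0.2511], [0.4391, 0.2441], [0.4318, 0.3065]]
orange 365.5 [[194.6999969482422, 284.6000061035156], [220.89999389648438, 282.5], [222.1999969482422, 300.20001220703125], [196.10000610351562, 302.20001220703125]] [[0.3973, 0.2481], [0.3999, 0.1955], [0.3647, 0.193], [0.3621, 0.2455]]
white 2179.5 [[267.5, 205.8000030517578], [277.0, 149.1999969482422], [364.20001220703125, 163.6999969482422], [354.79998779296875, 220.3000030517578]] [[0.5584, 0.1072], [0.6885, 0.0834], [0.6504, -0.1169], [0.5206, -0.0909]]
blue 1010.5 [[308.8999938964844, 218.39999389648438], [315.29998779296875, 177.89999389648438], [344.20001220703125, 182.5], [337.79998779296875, 223.0]] [[0.5273, 0.0138], [0.6192, -0.0032], [0.6071, -0.0689], [0.5153, -0.0514]]
```

View pics/crop1.png

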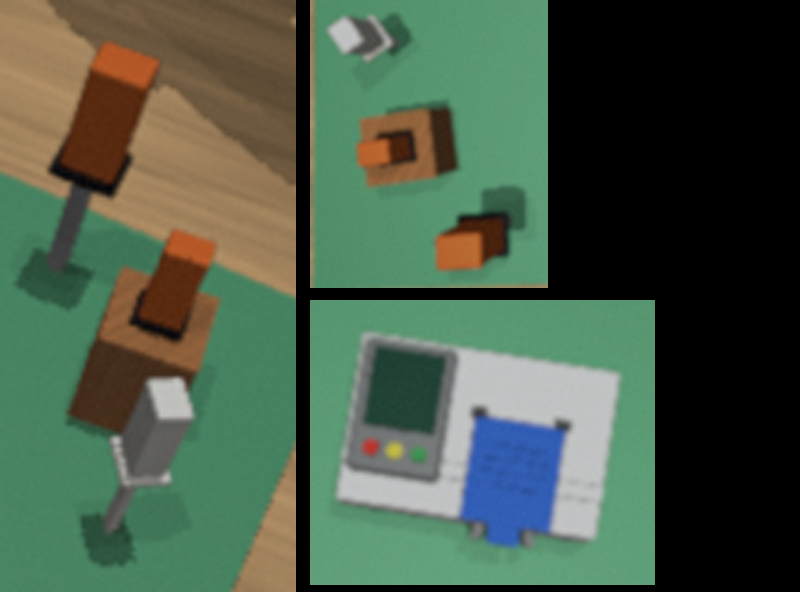

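Enlarged, the orange probe in the wooden stand (top image face near (170,255)) is clearly smaller than the free-standing orange one at (205,293), and the third is white. So the one in the stand is the right one. Next I'll work out its pose and yaw.

Run:
```python
from h import *
s=dict(np.load("scene0.npz"));t=dict(np.load("top0.npz"))
def show(nm,f,lo,hi,box,z):
    for c in blobs(f["frame"],lo,hi,20,box)[:2]:
        (u,v),wh,a=cv2.minAreaRect(c);bp=cv2.boxPoints(((u,v),wh,a));P=np.array([ray(f,p,z)[:2] for p in bp])
        M=cv2.moments(c);cen=(M['m10']/M['m00'],M['m01']/M['m00'])
        e=P-np.roll(P,1,0);print(nm,cv2.contourArea(c),np.round(cen,1),"centre",np.round(ray(f,cen,z),4),[(round(float(np.hypot(*d)),4),round(float(np.degrees(np.arctan2(d[1],d[0]))),1)) for d in e[:2]])
h=cv2.cvtColor(t["frame"],cv2.COLOR_RGB2HSV);print("hsv face",h[255,170],"dec",h[293,205],"stand",h[262,188],h[243,180],"hside",h[254,180])
h=cv2.cvtColor(s["frame"],cv2.COLOR_RGB2HSV);print("scene face",h[192,477],h[205,470],h[141,458])
show("probe top",t,(3,180,190),(14,255,255),(158,200,235,275),.153)
show("decoy top",t,(3,180,190),(14,255,255),(190,230,275,310),.19)
show("probe sc",s,(3,180,190),(14,255,255),(463,490,180,205),.153)
show("decoy sc",s,(3,180,190),(14,255,255),(440,480,130,155),.19)
show("stand top",t,(5,60,80),(20,179,200),(158,205,235,275),.085)
```

```text
hsv face [ 12 192 185] dec [ 12 186 184] stand [ 13 152 146] [ 13 146 148] hside [ 10 207  74]
scene face [ 10 200 181] [ 11 206  88] [ 11 202 178]
stand top 732.5 [179.8 253.6] centre [0.4566 0.2973 0.085 ] [(0.059, 8.3), (0.0678, -83.2)]
```

```bash
cat >> h.py <<'E'
def show(nm,f,lo,hi,box,z,n=1):
    for c in blobs(f["frame"],lo,hi,15,box)[:n]:
        bp=cv2.boxPoints(cv2.minAreaRect(c));P=np.array([ray(f,p,z)[:2] for p in bp])
        m=np.zeros(f["frame"].shape[:2],np.uint8);cv2.drawContours(m,[c],-1,1,-1);M=cv2.moments(m,True);cen=(M['m10']/M['m00'],M['m01']/M['m00'])
        e=P-np.roll(P,1,0);print(nm,M['m00'],np.round(cen,1),"centre",np.round(ray(f,cen,z),4),[(round(float(np.hypot(*d)),4),round(float(np.degrees(np.arctan2(d[1],d[0]))),1)) for d in e[:2]])
E
python3 - <<'E'
from h import *
s=dict(np.load("scene0.npz"));t=dict(np.load("top0.npz"))
o=((3,165,130),(15,255,255))
show("probe top",t,*o,(158,200,235,275),.153)
show("decoy top",t,*o,(190,230,275,310),.19)
show("probe sc",s,*o,(463,490,180,205),.153)
for z in(.17,.18,.19,.2,.21):
    show("decoy sc",s,*o,(440,480,130,155),z);show("decoy top",t,*o,(190,230,275,310),z)
# stand top face + blob incl handle: use hue range union
show("stand all",t,(5,60,100),(20,255,255),(158,205,235,275),.085)
E
```

```text
probe top 116.0 [170.3 255.9] centre [0.4562 0.2964 0.153 ] [(0.0201, 0.2), (0.0221, -91.4)]
decoy top 236.0 [204.6 294.8] centre [0.3823 0.2188 0.19  ] [(0.0247, -0.2), (0.0326, -91.5)]
probe sc 81.0 [475.9 191.6] centre [0.4569 0.2945 0.153 ] [(0.0245, -83.4), (0.018, -173.2)]
decoy sc 138.0 [458.5 142.2] centre [0.3556 0.2128 0.17  ] [(0.0362, -88.6), (0.0281, -172.2)]
decoy top 236.0 [204.6 294.8] centre [0.3794 0.2236 0.17  ] [(0.0252, -0.2), (0.0334, -91.5)]
decoy sc 138.0 [458.5 142.2] centre [0.3666 0.2144 0.18  ] [(0.0356, -88.6), (0.0277, -172.2)]
decoy top 236.0 [204.6 294.8] centre [0.3809 0.2212 0.18  ] [(0.025, -0.2), (0.033, -91.5)]
decoy sc 138.0 [458.5 142.2] centre [0.3775 0.216  0.19  ] [(0.0351, -88.6), (0.0273, -172.2)]
decoy top 236.0 [204.6 294.8] centre [0.3823 0.2188 0.19  ] [(0.0247, -0.2), (0.0326, -91.5)]
decoy sc 138.0 [458.5 142.2] centre [0.3885 0.2176 0.2   ] [(0.0346, -88.6), (0.0269, -172.2)]
decoy top 236.0 [204.6 294.8] centre [0.3838 0.2165 0.2   ] [(0.0244, -0.2), (0.0322, -91.5)]
decoy sc 138.0 [458.5 142.2] centre [0.3994 0.2192 0.21  ] [(0.0341, -88.6), (0.0265, -172.2)]
decoy top 236.0 [204.6 294.8] centre [0.3853 0.2141 0.21  ] [(0.0241, -0.2), (0.0319, -91.5)]
stand all 768.0 [179.4 253.7] centre [0.4565 0.2981 0.085 ] [(0.059, 8.3), (0.0662, -83.2)]
```

```bash
cat >> h.py <<'E'
from plant import telemetry
PSI=-10.6; TO=np.array([.6045,-.0043,0.])   # tester yaw, origin
def tw(x,y,z,psi=PSI): # tester mm -> world m
    return TO+Ro.from_euler('z',psi,degrees=True).apply(np.array([x,y,z])/1000)
def Rt(psi,p=90,sy=1): # tool rotation: heading psi, pitch p deg below horizontal, tool y = sy*left
    a=np.radians(psi);b=np.radians(p)
    z=np.array([np.cos(a)*np.cos(b),np.sin(a)*np.cos(b),-np.sin(b)]);y=sy*np.array([-np.sin(a),np.cos(a),0])
    return Ro.from_matrix(np.c_[np.cross(y,z),y,z])
def plan(pos,R):
    o=telemetry.get_obs();d=(np.array(pos)-o["eef_pos"])/.15
    w=(R*Ro.from_rotvec(o["ee_rot"]).inv()).as_rotvec()
    print("shift",np.round(d,3),"turn",np.round(w/np.pi,4),"deg",round(float(np.degrees(np.linalg.norm(w))),1))
def st():
    o=telemetry.get_obs();print("t",round(o["clock"],2),"p",np.round(o["eef_pos"],4),"F",np.round(o["wrist_force"],1),"T",np.round(o["torque"],2),"w",round(o["gripper_width"],3),"g",round(float(o["grip_force"]),1),"q",np.round(o["joint_positions"],2))
E
python3 - <<'E'
from h import *
print(Ro.from_rotvec(telemetry.get_obs()["ee_rot"]).as_matrix().round(3))
for sy in(1,-1): plan([.4565,.2955,.19],Rt(7,90,sy))
E
```

```text
[[-0.934  0.358 -0.   ]
 [ 0.358  0.934 -0.001]
 [ 0.    -0.001 -1.   ]]
shift [ 1.733 -1.452 -0.188] turn [ 3.000e-04 -1.000e-04  1.553e-01] deg 28.0
shift [ 1.733 -1.452 -0.188] turn [-1.000e-04 -5.000e-04 -8.447e-01] deg 152.0
```

```bash
python3 -m pendant '[[[0.25,-0.2,0.05,0,0,0.035,-0.1],[0.5,-0.4,0.05,0,0,0.07,-0.1],[0.75,-0.6,0.05,0,0,0.11,-0.1],[0.95,-0.8,0.05,0,0,0.155,-0.1],[0.95,-0.8,0.05,0,0,0.155,-0.1]]]' 60; python3 -m pendant '[[[0.22,-0.18,0,0,0,0,-0.1],[0.44,-0.36,0,0,0,0,-0.1],[0.66,-0.55,0,0,0,0,-0.1],[0.78,-0.65,0,0,0,0,-0.1],[0.78,-0.65,0,0,0,0,-0.1]]]'
python3 - <<'E'
from h import *
st();plan([.4565,.2955,.096],Rt(7))
E
```

```text
clock: 0.52
eef_pos: [0.3406, 0.3918, 0.226]
ee_rot: [0.199, -3.135, 0.001]
wrist_force: [0.2, 0.2, -0.4]
gripper_width: 0.687
grip_force: 0.0
clock: 0.93
eef_pos: [0.4593, 0.293, 0.2257]
ee_rot: [-0.184, 3.136, -0.001]
wrist_force: [-0.3, 0.6, -0.7]
gripper_width: 0.549
grip_force: 0.0
t 0.93 p [0.4593 0.293  0.2257] F [-0.3  0.6 -0.7] T [-0.02  0.01  0.01] w 0.549 g 0.0 q [ 0.48  0.33  1.66 -0.    1.15 -1.2 ]
shift [-0.018  0.017 -0.865] turn [0.0003 0.0001 0.0016] deg 0.3
```

```bash
python3 -m pendant '[[[-0.018,0.017,-0.2,0,0,0,-0.1],[-0.018,0.017,-0.42,0,0,0,-0.1],[-0.018,0.017,-0.64,0,0,0,-0.1],[-0.018,0.017,-0.82,0,0,0,-0.1],[-0.018,0.017,-0.86,0,0,0,-0.1]]]'; python3 -m pendant '[[[0,0,0,0,0,0,1],[0,0,0,0,0,0,1],[0,0,0,0,0,0,1],[0,0,0,0,0,0,1],[0,0,0,0,0,0,1]]]' 60;  python3 -m pendant '[[[0,0,0,0,0,0,1],[0,0,0,0,0,0,1]]]'
python3 - <<'E'
from h import *
from plant import grab_frame
st()
f=grab_frame("scene");np.savez("scene1.npz",**f);g=grab_frame("top");np.savez("top1.npz",**g)
a=cv2.resize(f["frame"][100:280,400:540],None,fx=3,fy=3,interpolation=cv2.INTER_CUBIC)
b=cv2.resize(g["frame"][190:310,110:235],None,fx=3,fy=3,interpolation=cv2.INTER_CUBIC)
o=np.zeros((540,800,3),np.uint8);o[:,:420]=a;o[:360,425:800]=b
cv2.imwrite("pics/grasp.png",o[...,::-1])
E
```

```text
clock: 1.35
eef_pos: [0.4509, 0.2978, 0.0931]
ee_rot: [0.19, -3.13, 0.004]
wrist_force: [-1.3, 0.6, -0.6]
gripper_width: 0.549
grip_force: 0.0
clock: 1.77
eef_pos: [0.4545, 0.2974, 0.099]
ee_rot: [-0.192, 3.134, -0.004]
wrist_force: [-0.8, -11.4, 9.3]
gripper_width: 0.276
grip_force: 60.0
clock: 1.93
eef_pos: [0.4545, 0.2974, 0.099]
ee_rot: [-0.191, 3.134, -0.003]
wrist_force: [0.1, -12.7, 9.1]
gripper_width: 0.278
grip_force: 60.0
t 1.93 p [0.4545 0.2974 0.099 ] F [  0.1 -12.7   9.1] T [-2.59 -0.25 -0.02] w 0.278 g 60.0 q [ 0.5   0.49  1.77 -0.    0.88 -1.2 ]
```

View pics/grasp.png

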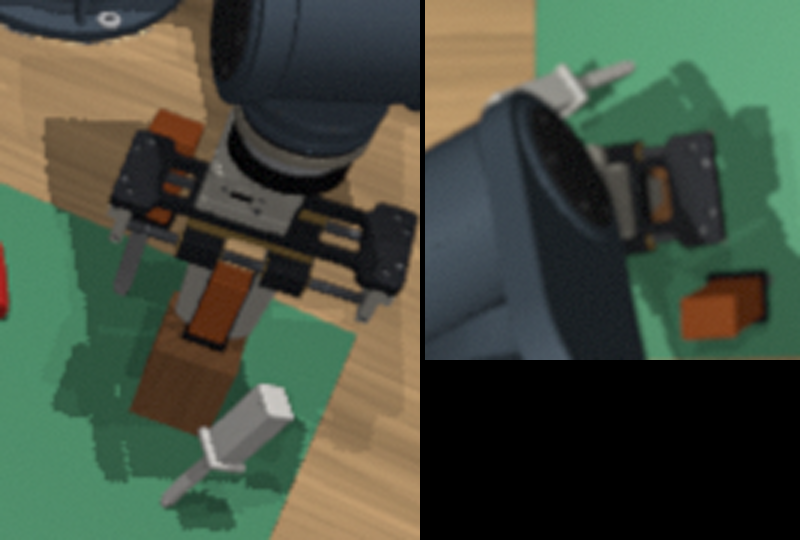

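The picture shows the fingers on the orange handle at crop (220,300). The white probe at scene (455..492, 233..267) now leans compared with the first view, so I'll check whether it is moving and what is touching it.

Run:
```python
from h import *
from plant import grab_frame
f=grab_frame("scene");g=grab_frame("top");np.savez("scene2.npz",**f);np.savez("top2.npz",**g)
w=((0,0,95),(180,70,255))
for n in(0,1,2):
    s=dict(np.load(f"scene{n}.npz"));t=dict(np.load(f"top{n}.npz"))
    for nm,q,box in(("sc",s,(445,505,222,275)),("top",t,(130,190,195,225))):
        for c in blobs(q["frame"],*w,15,box)[:1]: print(n,nm,cv2.contourArea(c),cv2.boundingRect(c),np.round(cv2.minAreaRect(c)[0],1))
t=dict(np.load("top0.npz"))
print(ray(t,(162,208),.15),ray(t,(175,211),.03),ray(dict(np.load("scene0.npz")),(455,267),0.0))
st()
```

```text
0 sc 272.0 (454, 227, 24, 38) [463.8 244.7]
0 top 218.0 (152, 201, 27, 19) [164.5 209. ]
1 sc 583.0 (453, 228, 45, 41) [474.2 248.9]
1 top 276.5 (130, 210, 50, 15) [154.5 217.7]
2 sc 491.5 (454, 238, 51, 31) [479.7 255.1]
2 top 115.5 (152, 211, 27, 14) [165.9 219. ]
[0.55367801 0.31441934 0.15      ] [0.55258181 0.32455241 0.03      ] [0.54927877 0.32285716 0.        ]
t 2.13 p [0.4545 0.2974 0.099 ] F [  1.7 -13.5   9.8] T [-2.57 -0.26 -0.02] w 0.28 g 60.0 q [ 0.5   0.49  1.77 -0.    0.88 -1.2 ]
```

```bash
python3 -m pendant '[[[0,-0.01,0.02,0,0,0,1],[0,-0.02,0.04,0,0,0,1],[0,-0.02,0.06,0,0,0,1]]]'
python3 - <<'E'
from h import *
from plant import grab_frame
st()
f=grab_frame("scene");g=grab_frame("top");np.savez("scene3.npz",**f);np.savez("top3.npz",**g)
w=((0,0,95),(180,70,255))
for nm,q,box in(("sc",f,(440,540,222,300)),("top",g,(100,190,195,245))):
    for c in blobs(q["frame"],*w,15,box)[:2]: print(nm,cv2.contourArea(c),cv2.boundingRect(c))
show("decoy sc",f,(3,165,130),(15,255,255),(440,480,130,155),.19)
E
```

```text
clock: 2.38
eef_pos: [0.4538, 0.2957, 0.1071]
ee_rot: [-0.19, 3.135, 0.001]
wrist_force: [0.3, 0.2, -1.1]
gripper_width: 0.276
grip_force: 60.0
t 2.38 p [0.4538 0.2957 0.1071] F [ 0.3  0.2 -1.1] T [ 0.03 -0.13  0.02] w 0.276 g 60.0 q [ 0.49  0.48  1.77  0.    0.89 -1.2 ]
sc 540.5 (462, 254, 66, 20)
top 117.0 (152, 213, 22, 17)
```

```bash
python3 -m pendant '[[[0,0,0.13,0,0,0,1],[0,0,0.26,0,0,0,1],[0,0,0.4,0,0,0,1],[0,0,0.55,0,0,0,1],[0,0,0.7,0,0,0,1]]]';python3 -m pendant '[[[0,0,0.1,0,0,0,1],[0,0,0.1,0,0,0,1]]]'
python3 - <<'E'
from h import *
st()
for p in(40,50,90):
    R=Rt(PSI,p); tip=tw(-110,-30,45); tcp=tip-R.as_matrix()[:,2]*.086
    print(p,"tip",tip,"tcp",tcp);plan(tcp,R)
E
```

```text
clock: 2.9
eef_pos: [0.4532, 0.2957, 0.2122]
ee_rot: [0.19, -3.136, -0.0]
wrist_force: [0.7, 0.4, -0.1]
gripper_width: 0.276
grip_force: 60.0
clock: 3.07
eef_pos: [0.4545, 0.2965, 0.2292]
ee_rot: [-0.19, 3.131, 0.004]
wrist_force: [0.3, 0.3, -0.3]
gripper_width: 0.278
grip_force: 60.0
t 3.07 p [0.4545 0.2965 0.2292] F [ 0.3  0.3 -0.3] T [ 0.03  0.03 -0.08] w 0.278 g 60.0 q [ 0.49  0.32  1.66  0.    1.15 -1.2 ]
40 tip [ 0.49085857 -0.01355341  0.045     ] tcp [ 0.42610297 -0.00143473  0.10027973]
shift [-0.189 -1.986 -0.86 ] turn [-0.0094 -0.2771 -0.0916] deg 52.6
50 tip [ 0.49085857 -0.01355341  0.045     ] tcp [ 0.43652217 -0.00338463  0.11087982]
shift [-0.12  -1.999 -0.789] turn [-0.0077 -0.2214 -0.0938] deg 43.3
90 tip [ 0.49085857 -0.01355341  0.045     ] tcp [ 0.49085857 -0.01355341  0.131     ]
shift [ 0.242 -2.067 -0.655] turn [-0.0006  0.0015 -0.0975] deg 17.6
```

```bash
python3 -m pendant '[[[0,-0.25,0,0,0,-0.03,1],[0,-0.5,0,0,0,-0.06,1],[0,-0.75,0,0,0,-0.0975,1],[0,-1,0,0,0,-0.0975,1],[0,-1,0,0,0,-0.0975,1]]]';python3 -m pendant '[[[-0.02,-0.25,0,0,0,0,1],[-0.04,-0.5,0,0,0,0,1],[-0.08,-0.75,0,0,0,0,1],[-0.12,-1,0,0,0,0,1],[-0.12,-1,0,0,0,0,1]]]';python3 -m pendant '[[[0,0,0,-0.004,-0.035,0,1],[0,0,0,-0.0085,-0.07,0,1],[0,0,0,-0.013,-0.11,0,1],[0,0,0,-0.017,-0.15,0,1],[0,0,0,-0.021,-0.18,0.0,1]]]'; python3 -m pendant '[[[0,0,0,0,0,0,1],[0,0,0,0,0,0,1]]]'
python3 - <<'E'
from h import *
st()
for p in(35,45,50):
    R=Rt(PSI,p); tip=tw(-110,-30,45); tcp=tip-R.as_matrix()[:,2]*.086
    print(p,"tip",tip,"tcp",tcp);plan(tcp,R)
E
```

```text
clock: 3.48
eef_pos: [0.4529, 0.1412, 0.2251]
ee_rot: [-0.296, -3.126, 0.003]
wrist_force: [-0.3, 0.1, -0.2]
gripper_width: 0.272
grip_force: 60.0
clock: 3.9
eef_pos: [0.4344, -0.0086, 0.2252]
ee_rot: [-0.296, -3.126, 0.002]
wrist_force: [0.8, -0.5, -1.3]
gripper_width: 0.274
grip_force: 60.0
clock: 4.32
eef_pos: [0.4345, -0.0038, 0.2256]
ee_rot: [0.237, 2.556, -0.017]
wrist_force: [0.2, 0.2, -2.2]
gripper_width: 0.273
grip_force: 60.0
clock: 4.48
eef_pos: [0.4347, -0.0039, 0.2254]
ee_rot: [0.238, 2.565, -0.017]
wrist_force: [-0.4, 0.4, -1.1]
gripper_width: 0.278
grip_force: 60.0
t 4.48 p [ 0.4347 -0.0039  0.2254] F [-0.4  0.4 -1.1] T [0.08 0.37 0.02] w 0.278 g 60.0 q [-0.12 -0.11  2.29  0.    0.4  -1.5 ]
35 tip [ 0.49085857 -0.01355341  0.045     ] tcp [ 0.42161365 -0.00059458  0.09432757]
shift [-0.088  0.022 -0.874] turn [-0.034  -0.1217 -0.0058] deg 22.8
45 tip [ 0.49085857 -0.01355341  0.045     ] tcp [ 0.43108511 -0.00236711  0.10581118]
shift [-0.024  0.01  -0.798] turn [-0.0241 -0.067  -0.0048] deg 12.8
50 tip [ 0.49085857 -0.01355341  0.045     ] tcp [ 0.43652217 -0.00338463  0.11087982]
shift [ 0.012  0.003 -0.764] turn [-0.0192 -0.0397 -0.0043] deg 8.0
```

Run:
```python
from h import *
for p in(53,56):
    R=Rt(PSI,p); tip=tw(-115,-30,50); tcp=tip-R.as_matrix()[:,2]*.088
    print(p,"tip",tip,"tcp",tcp);plan(tcp,R)
```

```text
53 tip [ 0.48594389 -0.01263366  0.05      ] tcp [ 0.43388791 -0.00289164  0.12027992]
shift [-0.006  0.007 -0.701] turn [-0.0163 -0.0233 -0.004 ] deg 5.2
56 tip [ 0.48594389 -0.01263366  0.05      ] tcp [ 0.43757465 -0.0035816   0.12295531]
shift [ 0.019  0.002 -0.683] turn [-0.0133 -0.0069 -0.0037] deg 2.8
```

```bash
python3 -m pendant '[[[0,0,-0.17,-0.0133,-0.007,-0.004,1],[0.01,0,-0.35,-0.0133,-0.007,-0.004,1],[0.02,0,-0.5,-0.0133,-0.007,-0.004,1],[0.02,0,-0.68,-0.0133,-0.007,-0.004,1],[0.02,0,-0.68,-0.0133,-0.007,-0.004,1]]]';python3 -m pendant '[[[0,0,0,0,0,0,1],[0,0,0,0,0,0,1]]]'
python3 - <<'E'
from h import *
from plant import grab_frame
st()
R=Rt(PSI,56);plan(tw(-115,-30,50)-R.as_matrix()[:,2]*.088,R)
f=grab_frame("scene");g=grab_frame("top");np.savez("scene4.npz",**f);np.savez("top4.npz",**g)
a=cv2.resize(f["frame"][120:280,250:420],None,fx=3,fy=3,interpolation=cv2.INTER_CUBIC)
b=cv2.resize(g["frame"][130:290,270:370],None,fx=2.8,fy=2.8,interpolation=cv2.INTER_CUBIC)
o=np.zeros((480,800,3),np.uint8);o[:a.shape[0],:510]=a;o[:b.shape[0],515:515+b.shape[1]]=b
cv2.imwrite("pics/appr.png",o[...,::-1])
E
```

```text
clock: 4.9
eef_pos: [0.4403, -0.0098, 0.1455]
ee_rot: [0.247, 2.532, -0.103]
wrist_force: [0.4, -1.6, -0.6]
gripper_width: 0.275
grip_force: 60.0
clock: 5.07
eef_pos: [0.4402, -0.0095, 0.1465]
ee_rot: [0.246, 2.531, -0.101]
wrist_force: [0.2, -0.0, -1.0]
gripper_width: 0.275
grip_force: 60.0
t 5.07 p [ 0.4402 -0.0095  0.1465] F [ 0.2 -0.  -1. ] T [ 0.1   0.37 -0.05] w 0.275 g 60.0 q [-0.07  0.09  2.38 -0.87  0.11 -0.6 ]
shift [-0.018  0.039 -0.157] turn [0.0061 0.0016 0.0045] deg 1.4
```

View pics/appr.png

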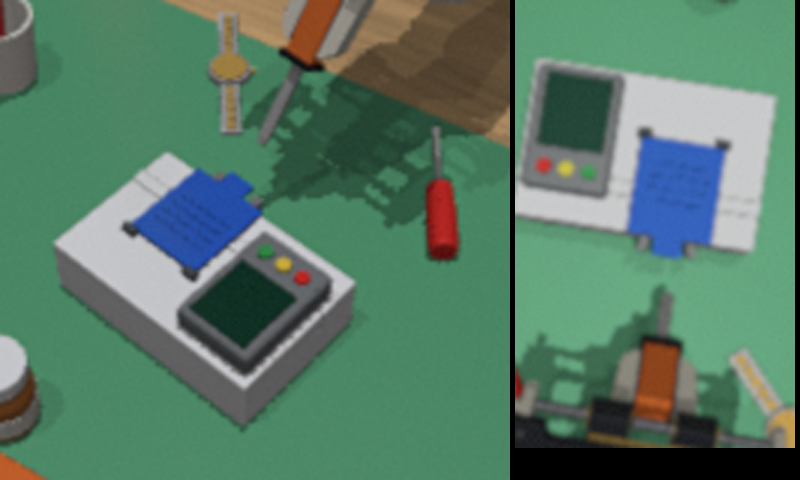

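The picture shows the probe tip in front of the tab (scene ≈(338,167)), still clear of it, with the cover shut. The wrist is near its singularity (q5 = 0.11), so I'll fit a quick kinematic model to find a reachable prying pose.

```bash
cat > kin.py <<'E'
from h import *
from scipy.optimize import least_squares
def fk(q,k):
    r0,h,l1,l2,L,d,s4,s6=k[:8]
    Y=lambda a:Ro.from_euler('y',a);Z=lambda a:Ro.from_euler('z',a)
    R=Z(q[0]);p=R.apply([r0,d,h]);R=R*Y(q[1]);p=p+R.apply([0,0,l1]);R=R*Y(q[2]);p=p+R.apply([k[8],0,l2])
    R=R*Z(s4*q[3])*Y(q[4]);p=p+R.apply([0,0,L]);R=R*Z(s6*q[5]+k[9]);return p,R
D=[([1.12039,.351238,1.6524,0,1.13914,-.0846],[.19656,.51331,.21811],[-.571346,-3.08887,.00178]),
([.48,.33,1.66,0,1.15,-1.2],[.4593,.293,.2257],[-.184,3.136,-.001]),
([.49,.48,1.77,0,.89,-1.2],[.4538,.2957,.1071],[-.19,3.135,.001]),
([-.12,-.11,2.29,0,.4,-1.5],[.4347,-.0039,.2254],[.238,2.565,-.017])]
E
python3 - <<'E'
from kin import *
o=telemetry.get_obs();D.append((o["joint_positions"],o["eef_pos"],o["ee_rot"]))
best=None
for s4 in(1,-1):
  for s6 in(1,-1):
    for off in(0,np.pi/2,np.pi,-np.pi/2):
      def res(v):
        k=list(v[:6])+[s4,s6,v[6],v[7]];e=[]
        for q,p,w in D:
            P,R=fk(q,k);e+=list((P-p)*5)+list((R.inv()*Ro.from_rotvec(w)).as_rotvec())
        return e
      s=least_squares(res,[0,.4,.4,.4,.3,.05,0,off])
      if best is None or s.cost<best[0]: best=(s.cost,list(s.x[:6])+[s4,s6,s.x[6],s.x[7]],np.array(res(s.x)))
print(best[0],np.round(best[1],4),np.abs(best[2]).max());np.save("k.npy",best[1])
E
```

```text
9.621690969797236e-05 [-2.0000e-04  2.6910e-01  4.8630e-01  4.4110e-01  2.8140e-01  4.7300e-02
  1.0000e+00  1.0000e+00  4.5500e-02  1.5678e+00] 0.005032322534302106
```

```bash
cat >> kin.py <<'E'
LO=np.array([-2.75,-.79,.01,-1.57,.07,-2.87]);HI=np.array([2.75,2.1,2.65,4.71,3.14,2.87])
def ik(p,R,k,seeds):
    best=None
    for s in seeds:
        f=lambda q:np.r_[(fk(q,k)[0]-p)*5,(fk(q,k)[1].inv()*R).as_rotvec()]
        r=least_squares(f,np.clip(s,LO+.01,HI-.01),bounds=(LO,HI))
        if best is None or r.cost<best[0]: best=(r.cost,r.x)
    return best
SEEDS=[[-.07,.1,2.38,-1.2,.3,-.3],[-.07,.1,2.38,1.2,.3,-2.6],[-.07,.1,2.4,3.1,.3,1.5],[-.07,.1,2.4,3.1,.3,-1.6],[-.07,.1,2.4,1.5,.6,0],[-.07,.3,2.2,0,.5,-1.5]]
E
python3 - <<'E'
from kin import *
k=np.load("k.npy")
tip=tw(-74,-30,46)
for sy in(1,-1):
  for p in(35,45,55,65):
    out=[]
    for hd in(-60,-40,-20,0,20,40,60):
        R=Rt(PSI+hd,p,sy);c,q=ik(tip-R.as_matrix()[:,2]*.088,R,k,SEEDS)
        out.append(f"{hd}:"+("ok"+str(np.round(q,1).tolist()) if c<1e-5 else f"x{c:.0e}"))
    print(sy,p,*out)
E
```

```text
1 35 -60:ok[0.5, 0.7, 1.9, -1.1, 1.1, 0.9] -40:ok[0.4, 0.6, 2.2, -1.5, 0.9, 1.1] -20:ok[0.3, 0.5, 2.4, 4.1, 0.8, 1.3] 0:ok[-0.1, 0.5, 2.6, 3.3, 0.8, 1.6] 20:ok[-0.5, 0.5, 2.5, 2.4, 0.9, 1.7] 40:ok[-0.7, 0.5, 2.4, 1.7, 0.9, 1.9] 60:ok[-0.8, 0.6, 2.1, 1.2, 1.0, 2.1]
1 45 -60:ok[0.4, 0.6, 1.9, -1.0, 1.0, 0.8] -40:ok[0.3, 0.4, 2.1, -1.3, 0.8, 0.8] -20:ok[0.2, 0.4, 2.3, 4.4, 0.5, 1.0] 0:ok[-0.1, 0.3, 2.5, 3.3, 0.4, 1.5] 20:ok[-0.4, 0.3, 2.4, 2.2, 0.5, 2.0] 40:ok[-0.6, 0.4, 2.3, 1.5, 0.7, 2.3] 60:ok[-0.7, 0.5, 2.1, 1.1, 0.9, 2.3]
1 55 -60:ok[0.3, 0.5, 1.9, -0.8, 0.9, 0.5] -40:ok[0.2, 0.4, 2.1, -1.0, 0.6, 0.4] -20:ok[0.1, 0.3, 2.2, -1.3, 0.4, 0.3] 0:x1e-05 20:ok[-0.3, 0.2, 2.3, 1.5, 0.3, 2.8] 40:ok[-0.5, 0.3, 2.2, 1.1, 0.6, 2.7] 60:ok[-0.5, 0.4, 2.1, 0.9, 0.8, 2.6]
1 65 -60:ok[0.2, 0.4, 1.9, -0.6, 0.8, 0.2] -40:ok[0.1, 0.3, 2.0, -0.6, 0.6, -0.1] -20:ok[0.0, 0.3, 2.1, -0.6, 0.4, -0.5] 0:ok[-0.1, 0.2, 2.2, -0.1, 0.3, -1.4] 20:ok[-0.2, 0.2, 2.2, 0.5, 0.4, -2.4] 40:x7e-04 60:x1e-03
-1 35 -60:ok[0.5, 0.7, 1.9, -1.1, 1.1, -2.2] -40:ok[0.4, 0.6, 2.2, -1.5, 0.9, -2.1] -20:ok[0.3, 0.5, 2.4, 4.1, 0.8
[... 192 characters left out ...]
 1.0, -2.4] -40:ok[0.3, 0.4, 2.1, -1.3, 0.8, -2.4] -20:ok[0.2, 0.4, 2.3, 4.4, 0.5, -2.2] 0:ok[-0.1, 0.3, 2.5, 3.3, 0.4, -1.7] 20:ok[-0.4, 0.3, 2.4, 2.2, 0.5, -1.1] 40:ok[-0.6, 0.4, 2.3, 1.5, 0.7, -0.9] 60:ok[-0.7, 0.5, 2.1, 1.1, 0.9, -0.8]
-1 55 -60:ok[0.3, 0.5, 1.9, -0.8, 0.9, -2.6] -40:ok[0.2, 0.4, 2.1, -1.0, 0.6, -2.8] -20:ok[0.1, 0.3, 2.2, -1.3, 0.4, -2.9] 0:x1e-05 20:ok[-0.3, 0.2, 2.3, 1.5, 0.3, -0.3] 40:ok[-0.5, 0.3, 2.2, 1.1, 0.6, -0.4] 60:ok[-0.5, 0.4, 2.1, 0.9, 0.8, -0.5]
-1 65 -60:x2e-04 -40:x4e-03 -20:ok[0.0, 0.3, 2.1, -0.6, 0.4, 2.6] 0:ok[-0.1, 0.2, 2.2, -0.1, 0.3, 1.8] 20:ok[-0.2, 0.2, 2.2, 0.5, 0.4, 0.7] 40:ok[-0.4, 0.3, 2.1, 0.7, 0.6, 0.2] 60:ok[-0.4, 0.3, 2.0, 0.6, 0.8, -0.2]
```

```bash
cat >> kin.py <<'E'
H=np.array([15,58.5])
def waytip(th,h=-40,p=42,s=18,y=-30,ext=None,clear=4.5):
    hr,pr=np.radians([h,p]);c,sn=np.cos(th),np.sin(th)
    nrm=np.hypot(np.sin(pr),np.cos(pr)*np.cos(hr));m=np.array([np.sin(pr),np.cos(pr)*np.cos(hr)])/nrm
    e=3*np.cos(hr)/nrm+5*abs(np.sin(hr))*m[0]
    E=H+95*np.array([-c,sn])+2.5*np.array([-sn,-c]);A=E-e*m
    d=np.array([np.cos(pr)*np.cos(hr),np.cos(pr)*np.sin(hr),-np.sin(pr)])
    ta=np.array([A[0]+s*d[0],y+s*d[1],A[1]+s*d[2]])
    B=H+76*np.array([-c,sn])+(2.5+clear)*np.array([-sn,-c]);tb=np.array([B[0],y+s*d[1],B[1]])
    eff=np.arctan2(np.sin(pr),np.cos(pr)*np.cos(hr))
    return ta if th<eff-.1 else tb
E
python3 - <<'E'
from kin import *
k=np.load("k.npy")
h,p=-40,42
R=Rt(PSI+h,p)
q=[.3,.4,2.1,-1.3,.8,.8]
for th in(0,.1,.3,.6,.8,.9,1.2,1.5,1.8,1.95):
    t=waytip(th);tcp=tw(*t)-R.as_matrix()[:,2]*.088
    c,q=ik(tcp,R,k,[q]);print(th,"tip",np.round(t,1),"tcp",np.round(tcp,4),"q",np.round(q,2),f"{c:.0e}")
# pre poses
t=waytip(0)
for nm,dx,dz in(("under",0,-6),("front",-35,-6),("front high",-35,60)):
    tcp=tw(*(t+[dx,0,dz]))-R.as_matrix()[:,2]*.088;c,q2=ik(tcp,R,k,[[.3,.4,2.1,-1.3,.8,.8]]);print(nm,np.round(tcp,4),np.round(q2,2),f"{c:.0e}")
st();plan(tcp,R)
E
```

```text
0 tip [-73.6 -38.6  40.7] tcp [0.4835 0.0218 0.0996] q [ 0.36  0.49  2.17 -1.43  0.79  0.9 ] 4e-23
0.1 tip [-73.4 -38.6  50.2] tcp [0.4838 0.0218 0.1091] q [ 0.36  0.46  2.17 -1.4   0.8   0.87] 4e-18
0.3 tip [-70.1 -38.6  68.9] tcp [0.487  0.0212 0.1277] q [ 0.36  0.42  2.16 -1.35  0.8   0.79] 2e-27
0.6 tip [-58.4 -38.6  94.8] tcp [0.4985 0.019  0.1536] q [ 0.34  0.37  2.13 -1.29  0.81  0.68] 3e-24
0.8 tip [-43.  -38.6 108.1] tcp [0.5137 0.0162 0.167 ] q [ 0.32  0.36  2.09 -1.26  0.82  0.62] 7e-30
0.9 tip [-37.7 -38.6 113.7] tcp [0.5188 0.0152 0.1726] q [ 0.32  0.36  2.08 -1.25  0.82  0.59] 8e-21
1.2 tip [-19.1 -38.6 126.8] tcp [0.5372 0.0118 0.1857] q [ 0.3   0.35  2.03 -1.22  0.82  0.52] 9e-29
1.5 tip [  2.6 -38.6 133.8] tcp [0.5585 0.0078 0.1927] q [ 0.28  0.37  1.98 -1.2   0.82  0.47] 5e-30
1.8 tip [ 25.5 -38.6 134.1] tcp [0.5809 0.0036 0.193 ] q [ 0.25  0.39  1.94 -1.19  0.81  0.44] 1e-30
1.95 tip [ 36.6 -38.6 131.7] tcp [0.5919 0.0016 0.1906] q [ 0.24  0.41  1.91 -1.19  0.81  0.43] 4e-22
under [0.4835 0.0218 0.0936] [ 0.36  0.5   2.17 -1.44  0.79  0.92] 6e-20
front [0.4491 0.0283 0.0936] [ 0.41  0.48  2.23 -1.44  0.81  0.98] 2e-28
front high [0.4491 0.0283 0.1596] [ 0.41  0.31  2.21 -1.27  0.85  0.73] 3e-24
t 5.17 p [ 0.4401 -0.0093  0.147 ] F [-0.5  0.  -1.5] T [ 0.15  0.38 -0.01] w 0.28 g 60.0 q [-0.07  0.09  2.38 -0.87  0.11 -0.61]
shift [0.061 0.25  0.084] turn [-0.0345 -0.068  -0.2161] deg 41.2
```

```bash
python3 -m pendant '[[[0.01,0.05,0.08,-0.006,-0.011,-0.035,1],[0.02,0.1,0.08,-0.012,-0.022,-0.07,1],[0.03,0.15,0.08,-0.018,-0.034,-0.108,1],[0.04,0.2,0.08,-0.024,-0.046,-0.144,1],[0.05,0.25,0.08,-0.029,-0.057,-0.18,1]]]'; python3 -m pendant '[[[0,0,0,-0.006,-0.011,-0.036,1],[0,0,0,-0.006,-0.011,-0.036,1],[0,0,0,-0.006,-0.011,-0.036,1],[0,0,0,-0.006,-0.011,-0.036,1]]]'
python3 - <<'E'
from kin import *
st();R=Rt(PSI-40,42);t=waytip(0)
for dx,dz in((-35,60),(-35,-6)):plan(tw(*(t+[dx,0,dz]))-R.as_matrix()[:,2]*.088,R)
E
```

```text
clock: 5.58
eef_pos: [0.4466, 0.0262, 0.1592]
ee_rot: [0.626, 2.381, -0.275]
wrist_force: [0.3, 0.0, -0.8]
gripper_width: 0.275
grip_force: 60.0
clock: 5.92
eef_pos: [0.4459, 0.0263, 0.1577]
ee_rot: [0.742, 2.319, -0.331]
wrist_force: [-0.3, 0.1, -1.8]
gripper_width: 0.277
grip_force: 60.0
t 5.92 p [0.4459 0.0263 0.1577] F [-0.3  0.1 -1.8] T [0.32 0.36 0.04] w 0.277 g 60.0 q [ 0.3   0.2   2.29 -1.3   0.61  0.45]
shift [0.022 0.013 0.012] turn [-0.015  -0.032  -0.0791] deg 15.6
shift [ 0.022  0.013 -0.428] turn [-0.015  -0.032  -0.0791] deg 15.6
```

```bash
python3 -m pendant '[[[0.01,0,0,-0.007,-0.015,-0.038,1],[0.02,0.01,0,-0.015,-0.032,-0.079,1],[0.022,0.013,0,-0.015,-0.032,-0.079,1],[0.022,0.013,0,-0.015,-0.032,-0.079,1],[0.022,0.013,0,-0.015,-0.032,-0.079,1]]]'; python3 -m pendant '[[[0,0,-0.12,0,0,0,1],[0,0,-0.25,0,0,0,1],[0,0,-0.36,0,0,0,1],[0,0,-0.43,0,0,0,1],[0,0,-0.43,0,0,0,1]]]'; python3 -m pendant '[[[0,0,0,0,0,0,1],[0,0,0,0,0,0,1]]]'
python3 - <<'E'
from kin import *
from plant import grab_frame
st();R=Rt(PSI-40,42);t=waytip(0)
for dx,dz in((-35,-6),(0,-6)):plan(tw(*(t+[dx,0,dz]))-R.as_matrix()[:,2]*.088,R)
o=telemetry.get_obs();tip=o["eef_pos"]+Ro.from_rotvec(o["ee_rot"]).as_matrix()[:,2]*.088
f=grab_frame("scene");g=grab_frame("top");print("pred tip px",proj(f,tip),proj(g,tip),tip)
a=cv2.resize(f["frame"][120:230,290:390],None,fx=4,fy=4,interpolation=cv2.INTER_CUBIC)
b=cv2.resize(g["frame"][190:290,280:370],None,fx=4,fy=4,interpolation=cv2.INTER_CUBIC)
o=np.zeros((440,780,3),np.uint8);o[:440,:400]=a;o[:400,410:770]=b
cv2.imwrite("pics/appr2.png",o[...,::-1])
E
```

```text
clock: 6.33
eef_pos: [0.4492, 0.028, 0.1576]
ee_rot: [1.002, 2.122, -0.446]
wrist_force: [-0.5, 0.1, -1.6]
gripper_width: 0.275
grip_force: 60.0
clock: 6.75
eef_pos: [0.4483, 0.0274, 0.0919]
ee_rot: [1.004, 2.123, -0.449]
wrist_force: [-0.5, 0.1, -0.3]
gripper_width: 0.274
grip_force: 60.0
clock: 6.92
eef_pos: [0.4495, 0.0281, 0.0941]
ee_rot: [1.005, 2.118, -0.446]
wrist_force: [0.3, -0.6, -1.1]
gripper_width: 0.274
grip_force: 60.0
t 6.92 p [0.4495 0.0281 0.0941] F [ 0.3 -0.6 -1.1] T [0.34 0.35 0.02] w 0.274 g 60.0 q [ 0.41  0.47  2.24 -1.44  0.81  0.98]
shift [-0.003  0.001 -0.003] turn [0.     0.0008 0.0007] deg 0.2
shift [ 0.227 -0.042 -0.003] turn [0.     0.0008 0.0007] deg 0.2
pred tip px [335.98619389 178.53178181] [324.79911443 233.9202408 ] [ 0.49106913 -0.02256348  0.03530046]
```

View pics/appr2.png

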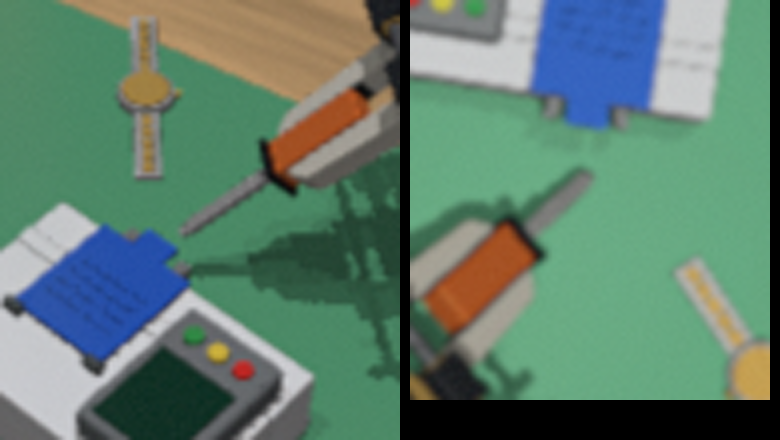

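The picture shows the blade tip at scene (336,178) and top (325,234), right where the model predicts and just in front of the tab. I'll slide it in under the tab.

```bash
python3 -m pendant '[[[0.06,-0.011,0,0,0,0,1],[0.12,-0.022,0,0,0,0,1],[0.18,-0.033,0,0,0,0,1],[0.227,-0.042,0,0,0,0,1],[0.227,-0.042,0,0,0,0,1]]]'; python3 -m pendant '[[[0,0,0.01,0,0,0,1],[0,0,0.02,0,0,0,1],[0,0,0.03,0,0,0,1]]]';  python3 -m pendant '[[[0,0,0.01,0,0,0,1],[0,0,0.02,0,0,0,1],[0,0,0.03,0,0,0,1]]]'; python3 -m pendant '[[[0,0,0.02,0,0,0,1],[0,0,0.04,0,0,0,1],[0,0,0.04,0,0,0,1]]]'
python3 - <<'E'
from kin import *
st();R=Rt(PSI-40,42)
for th in(.1,.3,.6):plan(tw(*waytip(th))-R.as_matrix()[:,2]*.088,R)
E
```

```text
clock: 7.43
eef_pos: [0.4851, 0.0218, 0.0935]
ee_rot: [1.006, 2.116, -0.446]
wrist_force: [-0.0, -0.3, -0.8]
gripper_width: 0.276
grip_force: 60.0
clock: 7.68
eef_pos: [0.4831, 0.0221, 0.0979]
ee_rot: [1.005, 2.118, -0.447]
wrist_force: [-0.3, -0.1, -0.2]
gripper_width: 0.269
grip_force: 60.0
clock: 7.93
eef_pos: [0.4831, 0.0222, 0.1022]
ee_rot: [1.005, 2.118, -0.447]
wrist_force: [-1.3, 0.5, -3.6]
gripper_width: 0.276
grip_force: 60.0
clock: 8.18
eef_pos: [0.4834, 0.022, 0.1089]
ee_rot: [1.006, 2.117, -0.447]
wrist_force: [-1.3, -0.1, -1.4]
gripper_width: 0.277
grip_force: 60.0
t 8.18 p [0.4834 0.022  0.1089] F [-1.3 -0.1 -1.4] T [ 0.5   0.77 -0.25] w 0.277 g 60.0 q [ 0.36  0.46  2.17 -1.41  0.8   0.87]
shift [ 0.002 -0.002  0.001] turn [0.0002 0.001  0.0009] deg 0.2
shift [ 0.024 -0.006  0.126] turn [0.0002 0.001  0.0009] deg 0.2
shift [ 0.1   -0.02   0.298] turn [0.0002 0.001  0.0009] deg 0.2
```

```bash
python3 -m pendant '[[[0.008,-0.002,0.063,0,0,0,1],[0.024,-0.006,0.126,0,0,0,1],[0.058,-0.013,0.213,0,0,0,1],[0.1,-0.02,0.298,0,0,0,1],[0.1,-0.02,0.298,0,0,0,1]]]'; python3 -m pendant '[[[0.05,-0.01,0.045,0,0,0,1],[0.1,-0.019,0.09,0,0,0,1],[0.1,-0.019,0.09,0,0,0,1]]]'
python3 - <<'E'
from kin import *
from plant import grab_frame
st();R=Rt(PSI-40,42)
for th in(.8,.9,1.2,1.5,1.8,1.95):plan(tw(*waytip(th))-R.as_matrix()[:,2]*.088,R)
f=grab_frame("scene");g=grab_frame("top")
a=cv2.resize(f["frame"][100:230,270:390],None,fx=3.4,fy=3.4,interpolation=cv2.INTER_CUBIC)
b=cv2.resize(g["frame"][150:280,270:370],None,fx=3.4,fy=3.4,interpolation=cv2.INTER_CUBIC)
o=np.zeros((442,780,3),np.uint8);o[:a.shape[0],:a.shape[1]]=a;o[:b.shape[0],420:420+b.shape[1]]=b
cv2.imwrite("pics/lift.png",o[...,::-1])
E
```

```text
clock: 8.6
eef_pos: [0.5001, 0.0192, 0.1554]
ee_rot: [1.006, 2.114, -0.444]
wrist_force: [-0.1, 0.1, -0.6]
gripper_width: 0.276
grip_force: 60.0
clock: 8.85
eef_pos: [0.5145, 0.0161, 0.1673]
ee_rot: [1.006, 2.116, -0.446]
wrist_force: [0.4, 0.5, -0.3]
gripper_width: 0.277
grip_force: 60.0
t 8.85 p [0.5145 0.0161 0.1673] F [ 0.4  0.5 -0.3] T [ 0.38  0.31 -0.04] w 0.277 g 60.0 q [ 0.32  0.36  2.09 -1.26  0.82  0.62]
shift [-0.005  0.    -0.002] turn [0.0002 0.0015 0.0009] deg 0.3
shift [ 0.029 -0.006  0.035] turn [0.0002 0.0015 0.0009] deg 0.3
shift [ 0.151 -0.029  0.123] turn [0.0002 0.0015 0.0009] deg 0.3
shift [ 0.293 -0.056  0.17 ] turn [0.0002 0.0015 0.0009] deg 0.3
shift [ 0.443 -0.084  0.172] turn [0.0002 0.0015 0.0009] deg 0.3
shift [ 0.516 -0.097  0.155] turn [0.0002 0.0015 0.0009] deg 0.3
```

View pics/lift.png

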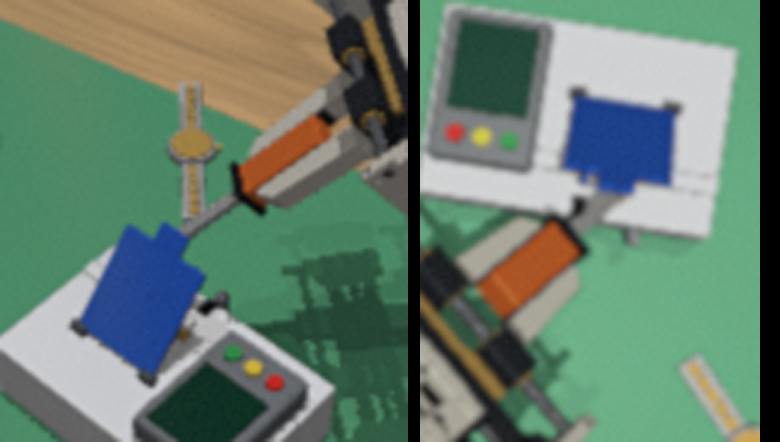

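The picture shows the cover about 45° up, resting on the blade (scene ≈(325,165)), with the gripper well away from it. I'll carry on round the arc.

```bash
python3 -m pendant '[[[0.03,-0.006,0.035,0,0,0,1],[0.09,-0.018,0.08,0,0,0,1],[0.15,-0.029,0.123,0,0,0,1],[0.22,-0.043,0.15,0,0,0,1],[0.293,-0.056,0.17,0,0,0,1]]]'; python3 -m pendant '[[[0.05,-0.01,0.003,0,0,0,1],[0.1,-0.019,0.004,0,0,0,1],[0.15,-0.028,0.002,0,0,0,1],[0.15,-0.028,0.002,0,0,0,1]]]';  python3 -m pendant '[[[0.04,-0.008,-0.008,0,0,0,1],[0.073,-0.013,-0.017,0,0,0,1],[0.073,-0.013,-0.017,0,0,0,1]]]'; python3 -m pendant '[[[0.01,-0.002,-0.002,0,0,0,1],[0.02,-0.004,-0.004,0,0,0,1],[0.02,-0.004,-0.004,0,0,0,1]]]'
python3 - <<'E'
from kin import *
st()
E
```

```text
clock: 9.37
eef_pos: [0.5577, 0.0077, 0.1921]
ee_rot: [1.005, 2.118, -0.447]
wrist_force: [-1.4, 0.1, -2.0]
gripper_width: 0.278
grip_force: 60.0
clock: 9.7
eef_pos: [0.5809, 0.0034, 0.192]
ee_rot: [1.006, 2.117, -0.447]
wrist_force: [-0.1, -0.4, -0.5]
gripper_width: 0.275
grip_force: 60.0
clock: 9.95
eef_pos: [0.5914, 0.0015, 0.1894]
ee_rot: [1.005, 2.118, -0.447]
wrist_force: [-0.4, 0.8, -0.4]
gripper_width: 0.277
grip_force: 60.0
clock: 10.2
eef_pos: [0.5934, 0.001, 0.1888]
ee_rot: [1.006, 2.118, -0.448]
wrist_force: [-4.1, 1.7, -0.6]
gripper_width: 0.274
grip_force: 60.0
t 10.2 p [0.5934 0.001  0.1888] F [-4.1  1.7 -0.6] T [ 0.49  1.02 -0.44] w 0.274 g 60.0 q [ 0.24  0.42  1.91 -1.19  0.81  0.43]
```

```bash
python3 -m pendant '[[[-0.15,0.03,0.02,0,0,0,1],[-0.35,0.07,0.06,0,0,0,1],[-0.6,0.12,0.1,0,0,0,1],[-0.8,0.2,0.12,0,0,0,1],[-0.8,0.2,0.12,0,0,0,1]]]'
python3 - <<'E'
from kin import *
from plant import grab_frame
st()
R=Rt(PSI);plan(tw(-30,-30,75)+[0,0,.088],R)
f=grab_frame("scene");g=grab_frame("top");np.savez("scene5.npz",**f);np.savez("top5.npz",**g)
for y in(-58,-30,-2): print(y,proj(g,tw(-30,y,50)).round(1),proj(f,tw(-30,y,50)).round(1))
a=cv2.resize(f["frame"][120:230,280:390],None,fx=4,fy=4,interpolation=cv2.INTER_CUBIC)
b=cv2.resize(g["frame"][170:235,295:365],None,fx=5,fy=5,interpolation=cv2.INTER_CUBIC)
o=np.zeros((440,795,3),np.uint8);o[:a.shape[0],:a.shape[1]]=a;o[:b.shape[0],445:445+b.shape[1]]=b
cv2.imwrite("pics/open.png",o[...,::-1])
E
```

```text
clock: 10.62
eef_pos: [0.4701, 0.0318, 0.2073]
ee_rot: [1.004, 2.119, -0.447]
wrist_force: [0.7, 0.9, -0.4]
gripper_width: 0.274
grip_force: 60.0
t 10.62 p [0.4701 0.0318 0.2073] F [ 0.7  0.9 -0.4] T [ 0.36  0.33 -0.  ] w 0.274 g 60.0 q [ 0.39  0.23  2.14 -1.16  0.89  0.53]
shift [ 0.663 -0.401 -0.295] turn [0.1386 0.2345 0.2093] deg 61.8
-58 [338.7 201.7] [308.8 188.7]
-30 [326.7 199.7] [317.3 194.8]
-2 [314.7 197.7] [326.1 201. ]
```

View pics/open.png

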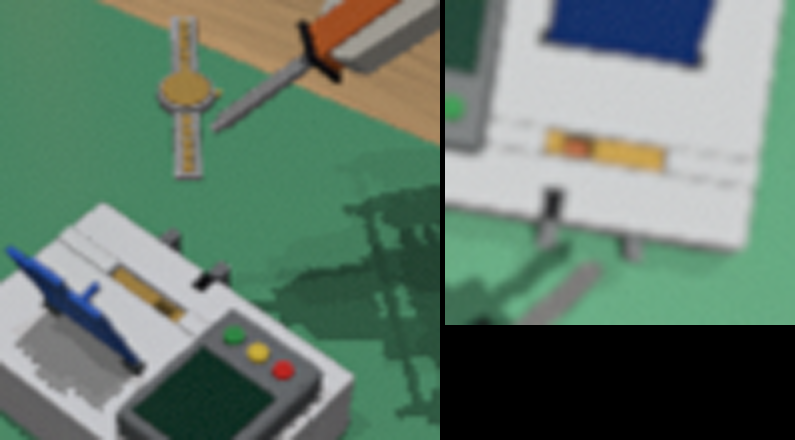

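The picture shows the cover right back. The brass groove has a dark reddish patch, the opening, at top ≈(321.6,199.6) and scene ≈(322,196). I'll locate that more exactly.

Run:
```python
from kin import *
g=dict(np.load("top5.npz"));s=dict(np.load("scene5.npz"))
def prof(f):
    im=cv2.cvtColor(f["frame"],cv2.COLOR_RGB2Lab)
    for y in range(-58,0,2):
        px=[cv2.getRectSubPix(f["frame"],(1,1),tuple(map(float,proj(f,tw(-30+dx,y,50)))))[0,0].astype(int) for dx in(-2,0,2)]
        print(y,np.mean(px,0).astype(int).tolist(),end=" ")
    print()
prof(g);prof(s)
# groove midline across x by top: profile along x at y=-45
for y in(-50,-40):
    print(y,[(x,cv2.getRectSubPix(g["frame"],(1,1),tuple(map(float,proj(g,tw(x,y,50)))))[0,0].astype(int).tolist()) for x in range(-42,-17,2)])
```

```text
-58 [178, 167, 149] -56 [178, 153, 109] -54 [193, 158, 87] -52 [198, 161, 83] -50 [200, 162, 83] -48 [199, 161, 82] -46 [198, 162, 82] -44 [198, 163, 84] -42 [200, 163, 86] -40 [200, 163, 85] -38 [201, 164, 86] -36 [200, 162, 83] -34 [199, 162, 83] -32 [199, 162, 84] -30 [198, 161, 84] -28 [192, 157, 82] -26 [175, 143, 77] -24 [150, 118, 66] -22 [142, 100, 60] -20 [151, 97, 63] -18 [161, 100, 66] -16 [165, 104, 69] -14 [164, 108, 70] -12 [166, 116, 72] -10 [173, 132, 74] -8 [187, 149, 78] -6 [194, 160, 89] -4 [194, 166, 112] -2 [193, 177, 147] 
-58 [149, 125, 79] -56 [156, 131, 80] -54 [157, 132, 81] -52 [157, 132, 82] -50 [157, 131, 81] -48 [156, 130, 79] -46 [157, 131, 80] -44 [158, 131, 80] -42 [157, 131, 81] -40 [156, 131, 81] -38 [157, 131, 81] -36 [156, 130, 80] -34 [158, 130, 80] -32 [159, 131, 82] -30 [154, 128, 79] -28 [138, 116, 74] -26 [113, 95, 63] -24 [94, 82, 55] -22 [87, 75, 52] -20 [87, 75, 53] -18 [90, 78, 55] -16 [99, 85, 59] -14 [122, 103, 67] -12 [145, 121, 77] -10 [160, 138, 99] -8 [172, 160, 138] -6 [183, 179, 175] -4 [185, 186, 188] -2 [188, 189, 192] 
-50 [(-42, [206, 208, 210]), (-40, [205, 206, 206]), (-38, [201, 197, 189]), (-36, [197, 181, 154]), (-34, [197, 167, 112]), (-32, [201, 164, 84]), (-30, [202, 164, 81]), (-28, [197, 160, 84]), (-26, [189, 159, 104]), (-24, [184, 168, 141]), (-22, [190, 186, 179]), (-20, [202, 203, 204]), (-18, [206, 209, 210])]
-40 [(-42, [206, 207, 209]), (-40, [201, 203, 202]), (-38, [195, 191, 185]), (-36, [191, 175, 149]), (-34, [195, 165, 108]), (-32, [200, 164, 87]), (-30, [202, 163, 82]), (-28, [200, 163, 88]), (-26, [195, 165, 110]), (-24, [193, 176, 150]), (-22, [197, 194, 189]), (-20, [203, 204, 205]), (-18, [206, 209, 210])]
```

```bash
python3 -m pendant '[[[0,0,0.02,0.015,0.026,0.023,1],[0,0,0.02,0.03,0.052,0.046,1],[0,0,0.02,0.046,0.078,0.07,1],[0,0,0.02,0.061,0.104,0.093,1],[0,0,0.02,0.077,0.13,0.116,1]]]'; python3 -m pendant '[[[0,0,0,0.015,0.026,0.023,1],[0,0,0,0.03,0.052,0.046,1],[0,0,0,0.046,0.078,0.07,1],[0,0,0,0.06,0.103,0.092,1],[0,0,0,0.06,0.103,0.092,1]]]'; python3 -m pendant '[[[0,0,0,0,0,0,1],[0,0,0,0,0,0,1]]]'
python3 - <<'E'
from kin import *
st();R=Rt(PSI);plan(tw(-30,-18,75)+[0,0,.088],R)
E
```

```text
clock: 11.13
eef_pos: [0.4744, 0.03, 0.2101]
ee_rot: [0.766, 2.571, -0.297]
wrist_force: [-0.4, 0.7, -1.8]
gripper_width: 0.275
grip_force: 60.0
clock: 11.55
eef_pos: [0.4748, 0.0295, 0.2102]
ee_rot: [0.421, 3.003, -0.092]
wrist_force: [0.2, -0.5, -1.3]
gripper_width: 0.277
grip_force: 60.0
clock: 11.72
eef_pos: [0.4739, 0.0293, 0.2092]
ee_rot: [0.431, 2.999, -0.099]
wrist_force: [-0.8, 0.2, -1.2]
gripper_width: 0.277
grip_force: 60.0
t 11.72 p [0.4739 0.0293 0.2092] F [-0.8  0.2 -1.2] T [0.11 0.04 0.03] w 0.277 g 60.0 q [ 0.01  0.18  1.91 -0.1   0.95 -1.22]
shift [ 0.652 -0.305 -0.308] turn [0.024  0.0331 0.032 ] deg 9.3
```

```bash
python3 -m pendant '[[[0.15,-0.08,0,0.012,0.017,0.016,1],[0.3,-0.15,0,0.024,0.033,0.032,1],[0.45,-0.22,0,0.024,0.033,0.032,1],[0.6,-0.3,-0.05,0.024,0.033,0.032,1],[0.652,-0.305,-0.1,0.024,0.033,0.032,1]]]'; python3 -m pendant '[[[0,0,-0.1,0,0,0,1],[0,0,-0.2,0,0,0,1],[0,0,-0.2,0,0,0,1],[0,0,-0.2,0,0,0,1]]]'
python3 - <<'E'
from kin import *
from plant import grab_frame
st();R=Rt(PSI);plan(tw(-30,-18,75)+[0,0,.088],R)
o=telemetry.get_obs();Rm=Ro.from_rotvec(o["ee_rot"]).as_matrix();print("tool z",Rm[:,2].round(4))
f=grab_frame("scene");g=grab_frame("top");np.savez("scene6.npz",**f);np.savez("top6.npz",**g)
for d in(.088,.05,.02): print(d,proj(f,o["eef_pos"]+Rm[:,2]*d).round(1))
for d in(-.05,): print("top of handle",proj(f,o["eef_pos"]+Rm[:,2]*d).round(1))
a=cv2.resize(f["frame"][90:220,270:370],None,fx=4.5,fy=4.5,interpolation=cv2.INTER_CUBIC)
cv2.imwrite("pics/above.png",a[...,::-1])
E
```

```text
clock: 12.13
eef_pos: [0.5732, -0.0171, 0.1939]
ee_rot: [0.289, 3.127, -0.002]
wrist_force: [-0.7, 0.6, -1.7]
gripper_width: 0.278
grip_force: 60.0
clock: 12.47
eef_pos: [0.5702, -0.0149, 0.164]
ee_rot: [-0.285, -3.126, -0.001]
wrist_force: [-0.0, -0.6, -0.3]
gripper_width: 0.279
grip_force: 60.0
t 12.47 p [ 0.5702 -0.0149  0.164 ] F [-0.  -0.6 -0.3] T [-0.04  0.01 -0.01] w 0.279 g 60.0 q [-0.11  0.45  1.65  0.    1.04 -1.5 ]
shift [ 0.01  -0.01  -0.007] turn [-0.0003 -0.0007 -0.001 ] deg 0.2
tool z [-2.3e-03  8.0e-04 -1.0e+00]
0.088 [322.  190.3]
0.05 [322.  179.7]
0.02 [322.  170.8]
top of handle [321.9 148.4]
```

View pics/above.png

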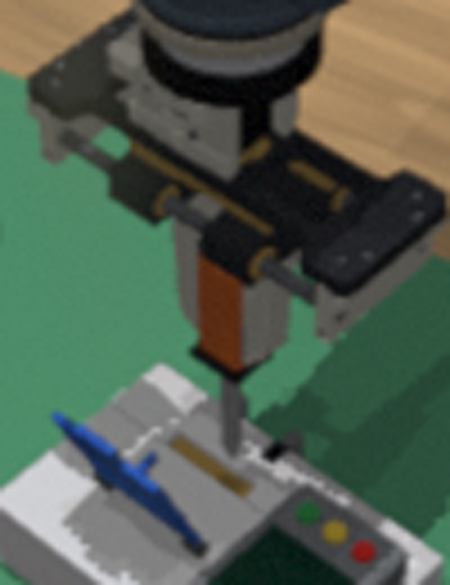

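The picture shows the probe upright over the groove, with its tip at scene (321.6,190.4) against (322,190.3) predicted, so there's no visible lean. I'll lower it over the opening in small steps and watch the force.

```bash
python3 -m pendant '[[[0.01,-0.01,-0.05,0,0,0,1],[0.01,-0.01,-0.1,0,0,0,1],[0.01,-0.01,-0.13,0,0,0,1],[0.01,-0.01,-0.13,0,0,0,1]]]' | head -2; for i in 1; do python3 -m pendant '[[[0,0,-0.015,0,0,0,1],[0,0,-0.03,0,0,0,1],[0,0,-0.03,0,0,0,1]]]' | sed -n '2p;4p'; python3 -m pendant '[[[0,0,-0.015,0,0,0,1],[0,0,-0.03,0,0,0,1],[0,0,-0.03,0,0,0,1]]]'| sed -n '2p;4p'; done
python3 - <<'E'
from kin import *
st();R=Rt(PSI);plan(tw(-30,-18,50)+[0,0,.088],R)
E
```

```text
clock: 12.9
eef_pos: [0.5718, -0.0168, 0.1437]
eef_pos: [0.5723, -0.0168, 0.1402]
wrist_force: [0.4, -0.0, -1.3]
eef_pos: [0.5722, -0.0168, 0.1355]
wrist_force: [-0.7, 0.4, -0.7]
t 13.4 p [ 0.5722 -0.0168  0.1355] F [-0.7  0.4 -0.7] T [-0.03  0.03  0.01] w 0.276 g 60.0 q [-0.11  0.49  1.67  0.    0.99 -1.5 ]
shift [-0.003  0.002  0.016] turn [-0.0006 -0.0005 -0.0011] deg 0.2
```

```bash
for i in 1; do python3 -m pendant '[[[0,0,-0.015,0,0,0,1],[0,0,-0.025,0,0,0,1],[0,0,-0.025,0,0,0,1]]]' | sed -n '2p;4p'; python3 -m pendant '[[[0,0,-0.015,0,0,0,1],[0,0,-0.025,0,0,0,1],[0,0,-0.025,0,0,0,1]]]'| sed -n '2p;4p'; done
python3 - <<'E'
from kin import *
st()
E
```

```text
eef_pos: [0.5723, -0.0168, 0.1325]
wrist_force: [-2.3, 1.0, 4.8]
eef_pos: [0.5719, -0.0167, 0.1281]
wrist_force: [-3.0, 0.7, 0.5]
t 13.9 p [ 0.5719 -0.0167  0.1281] F [-3.   0.7  0.5] T [ 0.18  0.63 -0.01] w 0.276 g 60.0 q [-0.11  0.5   1.67  0.    0.97 -1.5 ]
```

```bash
python3 -m pendant '[[[-0.005,0.001,0,0,0,0,1],[-0.01,0.002,0,0,0,0,1],[-0.01,0.002,0,0,0,0,1]]]' | sed -n '2p;4p'; python3 -m pendant '[[[0,0,-0.012,0,0,0,1],[0,0,-0.025,0,0,0,1],[0,0,-0.025,0,0,0,1]]]'| sed -n '2p;4p';  python3 - <<'E'
from kin import *
st()
E
```

```text
eef_pos: [0.5711, -0.0166, 0.1285]
wrist_force: [0.1, -0.4, -0.1]
eef_pos: [0.5708, -0.0165, 0.1243]
wrist_force: [-1.1, -0.1, -1.4]
t 14.4 p [ 0.5708 -0.0165  0.1243] F [-1.1 -0.1 -1.4] T [-0.01 -0.07 -0.02] w 0.279 g 60.0 q [-0.11  0.5   1.68  0.    0.96 -1.5 ]
```

```bash
python3 -m pendant '[[[0,0,-0.012,0,0,0,1],[0,0,-0.025,0,0,0,1],[0,0,-0.025,0,0,0,1]]]' | sed -n '2p;4p'; python3 -m pendant '[[[0,0,-0.012,0,0,0,1],[0,0,-0.025,0,0,0,1],[0,0,-0.025,0,0,0,1]]]'| sed -n '2p;4p';  python3 - <<'E'
from kin import *
st()
E
```

```text
eef_pos: [0.5707, -0.0165, 0.1205]
wrist_force: [0.2, -0.9, -0.6]
eef_pos: [0.571, -0.0165, 0.117]
wrist_force: [-1.1, -0.2, -2.1]
t 14.9 p [ 0.571  -0.0165  0.117 ] F [-1.1 -0.2 -2.1] T [ 0.02 -0.02  0.06] w 0.276 g 60.0 q [-0.11  0.51  1.68  0.    0.95 -1.5 ]
```

```bash
python3 -m pendant '[[[0,0,-0.012,0,0,0,1],[0,0,-0.025,0,0,0,1],[0,0,-0.025,0,0,0,1]]]' | sed -n '2p;4p'; python3 -m pendant '[[[0,0,-0.012,0,0,0,1],[0,0,-0.025,0,0,0,1],[0,0,-0.025,0,0,0,1]]]'| sed -n '2p;4p';  python3 - <<'E'
from kin import *
st()
E
```

```text
eef_pos: [0.571, -0.0165, 0.1135]
wrist_force: [0.1, -0.4, 3.0]
eef_pos: [0.571, -0.0165, 0.1097]
wrist_force: [-0.0, -0.5, 2.5]
t 15.4 p [ 0.571  -0.0165  0.1097] F [-0.  -0.5  2.5] T [ 0.02  0.07 -0.01] w 0.276 g 60.0 q [-0.11  0.52  1.69  0.    0.93 -1.5 ]
```

```bash
python3 -m pendant '[[[0,0,-0.01,0,0,0,1],[0,0,-0.015,0,0,0,1],[0,0,-0.015,0,0,0,1]]]' | sed -n '2p;4p'; python3 -m pendant '[[[0,0,-0.01,0,0,0,1],[0,0,-0.013,0,0,0,1],[0,0,-0.013,0,0,0,1]]]'| sed -n '2p;4p';  python3 - <<'E'
from kin import *
st()
E
```

```text
eef_pos: [0.5713, -0.0166, 0.1085]
wrist_force: [-4.9, 0.9, 13.8]
eef_pos: [0.5715, -0.0166, 0.108]
wrist_force: [-8.3, 1.2, 29.2]
t 15.9 p [ 0.5715 -0.0166  0.108 ] F [-8.3  1.2 29.2] T [ 0.2   2.18 -0.05] w 0.276 g 60.0 q [-0.11  0.52  1.69  0.    0.93 -1.5 ]
```

```bash
python3 -m pendant '[[[0,0,0.01,0,0,0,1],[0,0,0.02,0,0,0,1],[0,0,0.02,0,0,0,1]]]' | sed -n '2p;4p'; python3 -m pendant '[[[0,0,0,0,0,0,0],[0,0,0,0,0,0,0],[0,0,0,0,0,0,0],[0,0,0,0,0,0,0]]]'
python3 - <<'E'
from kin import *
st()
E
```

```text
eef_pos: [0.571, -0.0166, 0.1087]
wrist_force: [-1.3, -0.1, 7.2]
clock: 16.48
eef_pos: [0.5708, -0.0165, 0.1082]
ee_rot: [-0.285, -3.127, -0.003]
wrist_force: [-0.7, -0.6, 0.1]
gripper_width: 0.487
grip_force: 0.0
t 16.48 p [ 0.5708 -0.0165  0.1082] F [-0.7 -0.6  0.1] T [-0.01 -0.05  0.02] w 0.487 g 0.0 q [-0.11  0.52  1.69  0.    0.93 -1.5 ]
```

Released cleanly. I'll go straight up, back away and look.

```bash
python3 -m pendant '[[[0,0,0.1,0,0,0,0],[0,0,0.3,0,0,0,0],[0,0,0.5,0,0,0,0],[0,0,0.75,0,0,0,0],[0,0,0.9,0,0,0,0]]]' | sed -n '2p;4p'; python3 -m pendant '[[[-0.2,0,0.1,0,0,0,0],[-0.45,0,0.1,0,0,0,0],[-0.7,0,0.1,0,0,0,0],[-1,0,0.1,0,0,0,0],[-1,0,0.1,0,0,0,0]]]'| sed -n '2p;4p'
python3 - <<'E'
from kin import *
from plant import grab_frame
st()
f=grab_frame("scene");g=grab_frame("top");np.savez("scene7.npz",**f);np.savez("top7.npz",**g)
o=((3,150,100),(15,255,255))
for z in(.157,.163,.169): show("sc",f,(3,165,130),(15,255,255),(300,345,110,175),z);show("top",g,(3,165,130),(15,255,255),(300,345,150,230),z)
print("exp home handle top px",proj(f,tw(-30,-18,163)),proj(g,tw(-30,-18,163)))
a=cv2.resize(f["frame"][100:300,260:520],None,fx=3,fy=3,interpolation=cv2.INTER_CUBIC)
cv2.imwrite("pics/end.png",a[...,::-1])
E
```

```text
eef_pos: [0.5715, -0.0166, 0.2469]
wrist_force: [0.8, 0.7, 0.6]
eef_pos: [0.4153, -0.0161, 0.2578]
wrist_force: [0.6, 0.9, 0.9]
t 17.32 p [ 0.4153 -0.0161  0.2578] F [0.6 0.9 0.9] T [-0.06 -0.07  0.02] w 0.5 g 0.0 q [-0.15  0.06  1.92  0.    1.17 -1.54]
sc 77.0 [319.5 165.9] centre [ 0.5707 -0.0209  0.157 ] [(0.0277, -99.9), (0.0207, -174.0)]
top 97.0 [322.7 194.1] centre [ 0.5742 -0.0149  0.157 ] [(0.0185, -1.4), (0.0226, -91.3)]
sc 77.0 [319.5 165.9] centre [ 0.5754 -0.018   0.163 ] [(0.0275, -99.9), (0.0205, -174.0)]
top 97.0 [322.7 194.1] centre [ 0.5737 -0.0147  0.163 ] [(0.0184, -1.4), (0.0224, -91.3)]
sc 77.0 [319.5 165.9] centre [ 0.58  -0.015  0.169] [(0.0272, -99.9), (0.0203, -174.0)]
top 97.0 [322.7 194.1] centre [ 0.5732 -0.0144  0.169 ] [(0.0182, -1.4), (0.0222, -91.3)]
exp home handle top px [320.99347192 165.13289933] [323.57947417 195.05919218]
```

View pics/end.png

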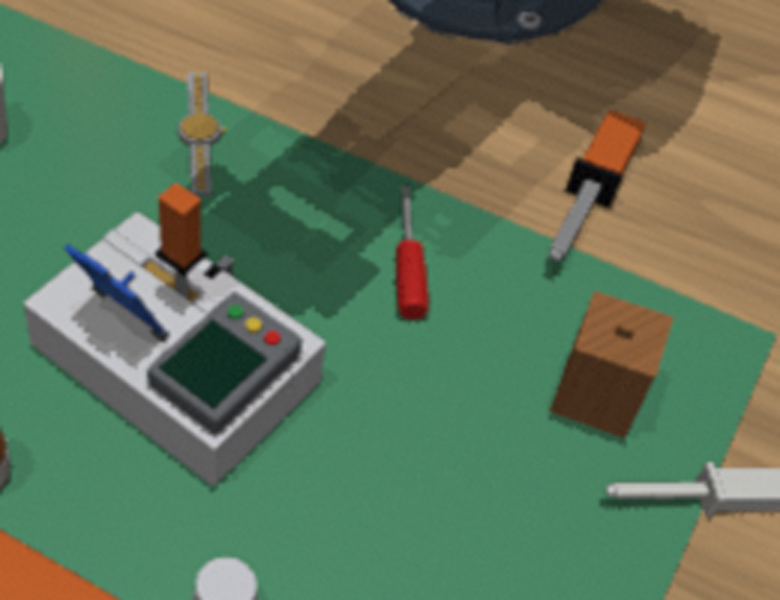

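The picture shows the probe standing upright in the terminal at scene (319.5,166), with the two views agreeing on a handle-top height of about 163 mm, which is fully home. The cover is right back and the watch and screwdriver lie where they were. Both spare probes were balanced on their tips and have since toppled; the gripper showed no contact with either.

```bash
python3 -c "
from plant import order
print(order.finish_job())"
```

```text
the job is handed in; nothing more can be done
None
```

I handed the job in: the cover is right back and the orange-handled probe is standing on its own, pushed firmly home in the terminal; two spare probes (white and larger orange), balanced on their tips at the start, fell over during the run, though I saw no sign that the robot touched either.

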